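Put three bench optics back on their own bases by way of a parking pad

ROBOT

A 6-joint arm with a two-finger parallel gripper is mounted at the origin on the work surface. World frame = base frame: x ahead of the robot, y to its left, z up, the work surface at z = 0. Lengths are in m, angles in rad, forces in N, time in s.
With the tool pointing down it reaches from about 0.35 to 0.975 m from the base axis. Payload 7.1 kg.
Tool frame: the origin (TCP) lies midway between the tips of the shut fingers; the grasp point (between the pads) lies 19 mm behind it; z points along the fingers, y is the direction in which the jaws open and shut (so a half turn about z gives the same grasp; the last joint's range is limited). The gripper opens to 88 mm and grips with 3 to 60 N. Pads are 20 mm wide; open, the fingers measure 115 mm over their backs; the gripper's body (75 mm by 178 mm) begins 61 mm behind the grasp point.
Start: joints at [1.249, 0.423, 1.63, -0, 1.089, -0.019], TCP at [0.186, 0.597, 0.223] pointing down, gripper open.
Joint ranges: [-3, 3], [-0.9, 2.11], [0.09, 2.58], [-1.31, 4.45], [0.11, 2.69], [-2.54, 2.54]. Speed limits (rad/s): [2.39, 2.39, 3.01, 3.14, 3.14, 3.14].

INTERFACE

Orientations are given as [roll, pitch, yaw] about the fixed x, y, z axes, in that order (R = Rz(yaw) Ry(pitch) Rx(roll)).
In Python, from bench import arm, gripper_to, vision, models gives the robot as it stands. Calls block until the motion is done:
- arm.movep(position, orientation): joint-space move of the TCP to a pose.
- arm.move_linear(position, frame=None, v=0.15, force_limit=None): straight line of the TCP; frame=None keeps the orientation; v is the mean speed in m/s. With force_limit (N) it stops when the force on the tool has changed by that much, and returns True; else False.
- arm.goto_joints(angles): joint-space move.
- gripper_to(opening, grasp_force=None): finger opening in m; grasp_force is the grip in N (None keeps the last); returns when the fingers have stopped.
- arm.hold(seconds).
- arm.inverse_kinematics(position, orientation): joint angles nearest the present ones, or None.
- vision.camera(name): name is "side" or "top"; returns (picture, depth): 420x560x3 uint8, blue, green, red; 420x560 float32, m along the optical axis (not along the pixel's ray), 0 where there is no reading.
- vision.camera_params(name): a dict with "fx", "fy", "cx", "cy" (pixels), "T" (4x4, takes a point from camera to world coordinates). Camera axes: x right, y down, z forward; pixel columns grow to the right and rows downward; lengths in m; the calibration is good to about 2 mm. A picture is of the moment at which its call begins. camera_params takes no time and is no camera call.
A pose or a line that the arm cannot do raises arm.IKError and nothing moves.
- arm.job_done(): hands the job in, once; it reports no verdict.
Trained networks look in the newest picture that a camera, given by its name, has taken for a name from the list of things; names that differ only in an ending like _2 or _b are one class to them, and where a whole thing is asked for, a point or a joint stands for the part that bears it (a point fixed in the world has none). Each returns a list of dicts, best first, with "score" (0 to 1); they miss things now and then, are a little off and sometimes report something else, mostly with a low value. They report only what shows in the picture. A call takes as long as a camera call.
- models.recognise(target, camera): "uv" ([column, row] in pixels, amid what is visible of it).
- models.regions_of(target, camera): "region" (420x560 bool, what is visible of it) and "uv" ([column, row] in pixels, amid what is visible of it).
- models.pinpoint(target, camera): "uv" ([column, row] in pixels: a listed point, or the origin of a listed thing).
Readings, each from a call of its own:
- arm.read_t(): time.
- arm.read_joints(): joint angles.
- arm.read_joint_velocities(): joint speeds.
- arm.read_tau(): joint torques, N m.
- arm.read_tool_pos(): TCP position.
- arm.read_eef_rot(): TCP orientation.
- arm.read_contact_force(): force on the tool from outside, world axes, zero at the start.
- arm.read_ft_torque(): the same for the moment, N m.
- arm.read_gripper_width(): finger opening in m.
Only numpy, scipy, OpenCV 4.12 (cv2) and the standard library are available. Lean on these libraries where they do the work, as an engineer would, in place of code of your own. Each camera call takes 0.05 s, during which the arm holds its last target.

TASK

The three optics on the bench were each put on the wrong base. Park one of them on the empty cork pad so that you can change them round, and finish with the lens tube in the middle of the round base, the cube housing in the middle of the square base and the slit plate in the middle of the three-armed base, all standing upright and let go. Set each one down gently without dropping or tipping it, and do not shift or tip the slim steel post and the black knob that stand among them.

Things in the scene. Friction and masses are not known exactly. Their poses are not given: they have to be found in the camera images.
- lens_tube: Lens tube: an upright round aluminium tube, 38 mm in diameter, with black bands and a glass top, 70 mm tall in all. Its foot is a steel disc 46 mm across and 8 mm thick, centred under it; origin at the centre of the foot's underside, z up. About 0.22 kg. Grip it round the tube, 20 to 60 mm above the origin.
- cube_housing: Cube housing: a square aluminium block 40 mm x 40 mm (sides along its x and y), 50 mm high, with a round black port on each side, 58 mm tall in all. Its foot is a steel disc 46 mm across and 8 mm thick, centred under it; origin at the centre of the foot's underside, z up. About 0.25 kg. Grip it across two opposite sides, 20 to 50 mm above the origin.
- slit_plate: Slit plate: an upright flat aluminium plate, 14 mm thick along its x, 60 mm wide along its y, 60 mm high, with a narrow dark slit; 68 mm tall in all. Its foot is a steel disc 46 mm across and 8 mm thick, centred under it; origin at the centre of the foot's underside, z up. About 0.18 kg. Grip it across its thickness (along its x), 20 to 60 mm above the origin.
- round_base: Round base: a disc 100 mm in diameter. Fixed, flat black, 14 mm thick; origin at the centre of its underside, its top face 14 mm above the origin. A flat grey disc 52 mm across marks the middle of the top. The slit plate stands on it at the start; the lens tube belongs on it.
- square_base: Square base: 90 mm x 90 mm (sides along its x and y) with a small screw in each corner. Fixed, flat black, 14 mm thick; origin at the centre of its underside, its top face 14 mm above the origin. A flat grey disc 52 mm across marks the middle of the top. The lens tube stands on it at the start; the cube housing belongs on it.
- tripod_base: Three-armed base: a hub 68 mm across with three arms 22 mm wide reaching 62 mm from the centre, at 0, 120 and 240 degrees from its x. Fixed, flat black, 14 mm thick; origin at the centre of its underside, its top face 14 mm above the origin. A flat grey disc 52 mm across marks the middle of the top. The cube housing stands on it at the start; the slit plate belongs on it.
- cork_pad: Parking pad: a fixed rectangle of brown cork, 100 mm (x) by 120 mm (y), 4 mm thick, empty at the start and at the end; origin at the centre of its underside, its top face 4 mm above the origin.
- slim_post: Bystander: a loose slim steel post 12.6 mm in diameter on a foot 32 mm across and 8 mm thick, 70 mm tall in all; origin at the centre of its underside, z up. To be left alone.
- black_knob: Bystander: a loose round black knob lying flat, 44 mm across, 26 mm tall; origin at the centre of its underside, z up. To be left alone.

How it is judged:
On the way:
1. one of the three optics stands upright and still on the cork pad, its foot fully on it, and is let go (((horizontal distance between lens_tube and cork_pad below 0.05 m and z of lens_tube in the frame of cork_pad below 0.009 m and angle between lens_tube's own z axis and vertical below 0.1 rad and contact force between the fingers and lens_tube below 0.1 N and linear speed of lens_tube below 0.02 m/s) or (horizontal distance between cube_housing and cork_pad below 0.05 m and z of cube_housing in the frame of cork_pad below 0.009 m and angle between cube_housing's own z axis and vertical below 0.1 rad and contact force between the fingers and cube_housing below 0.1 N and linear speed of cube_housing below 0.02 m/s) or (horizontal distance between slit_plate and cork_pad below 0.05 m and z of slit_plate in the frame of cork_pad below 0.009 m and angle between slit_plate's own z axis and vertical below 0.1 rad and contact force between the fingers and slit_plate below 0.1 N and linear speed of slit_plate below 0.02 m/s))), for 0.2 s.
At the end, for the whole second after the job is handed in: Lens tube on the round base, cube housing on the square base, slit plate on the three-armed base: each foot flat on the base's top (within 4 mm in height), within 13 mm of its middle, upright within 0.1 rad, let go and at rest (horizontal distance between lens_tube and round_base below 0.013 m and z of lens_tube in the frame of round_base between 0.01 and 0.018 m and angle between each of lens_tube, cube_housing, slit_plate's own z axis and vertical below 0.1 rad and linear speed of each of lens_tube, cube_housing, slit_plate below 0.02 m/s and angular speed of each of lens_tube, cube_housing, slit_plate below 0.2 rad/s and contact force between the fingers and lens_tube below 0.1 N and horizontal distance between cube_housing and square_base below 0.013 m and z of cube_housing in the frame of square_base between 0.01 and 0.018 m and contact force between the fingers and cube_housing below 0.1 N and horizontal distance between slit_plate and tripod_base below 0.013 m and z of slit_plate in the frame of tripod_base between 0.01 and 0.018 m and contact force between the fingers and slit_plate below 0.1 N); the robot touches nothing.
It fails at once if the slim post or the black knob is shifted by more than 25 mm or tipped (distance of any of slim_post, black_knob from where it was at the start of the episode above 0.025 m or angle between any of slim_post, black_knob's own z axis and vertical above 0.5 rad).
It fails at once if the lens tube is tipped over (by more than 0.6 rad) or let fall (faster than 0.5 m/s, untouched by the fingers) (angle between lens_tube's own z axis and vertical above 0.6 rad or (linear speed of lens_tube above 0.5 m/s and contact force between the fingers and lens_tube below 0.05 N)).
It fails at once if the cube housing is tipped over (by more than 0.6 rad) or let fall (faster than 0.5 m/s, untouched by the fingers) (angle between cube_housing's own z axis and vertical above 0.6 rad or (linear speed of cube_housing above 0.5 m/s and contact force between the fingers and cube_housing below 0.05 N)).
It fails at once if the slit plate is tipped over (by more than 0.6 rad) or let fall (faster than 0.5 m/s, untouched by the fingers) (angle between slit_plate's own z axis and vertical above 0.6 rad or (linear speed of slit_plate above 0.5 m/s and contact force between the fingers and slit_plate below 0.05 N)).
It also fails if it takes over 115 s, if anything falls off the work surface, if the arm or the gripper's body presses on something with over 40 N, if the wrist force passes 120 N, or if a joint passes its speed limit or range.

## Working session

There is one attempt and no reset: what is moved stays moved. The work goes in short steps, each a Python script; the robot and the scene stay as the last script left them, time stands still between calls to the robot, and variables do not carry over. Pictures are saved under pics/ and viewed, and the job is handed in when it is done.

```bash
ls; mkdir -p pics; python3 - <<'E'
from bench import arm, gripper_to, vision, models
import cv2, numpy as np
for n in ("top","side"):
    p,d=vision.camera(n); cv2.imwrite(f"pics/{n}0.png",p); np.save(f"{n}0.npy",d)
    c=vision.camera_params(n); print(n,c["fx"],c["cx"],c["cy"],np.round(c["T"],3).tolist())
print(arm.read_t(),arm.read_eef_rot(),arm.read_gripper_width())
E
```

```text
pics
top 448.51768791335525 282.1559955273192 211.7274946585679 [[-0.013, -0.997, 0.072, 0.473], [-1.0, 0.014, 0.015, -0.016], [-0.016, -0.071, -0.997, 1.033], [0.0, 0.0, 0.0, 1.0]]
side 532.5204061447115 281.19428018472223 210.52944742426004 [[0.836, -0.335, 0.434, 0.061], [-0.549, -0.528, 0.648, -0.731], [0.012, -0.78, -0.625, 0.736], [0.0, 0.0, 0.0, 1.0]]
0.1 [-3.14027476e+00 -1.82301093e-05  2.83878466e+00] 0.08773873110291786
```

View pics/top0.png

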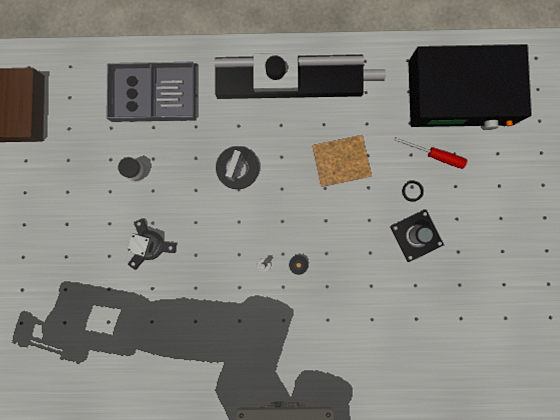

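View pics/side0.png

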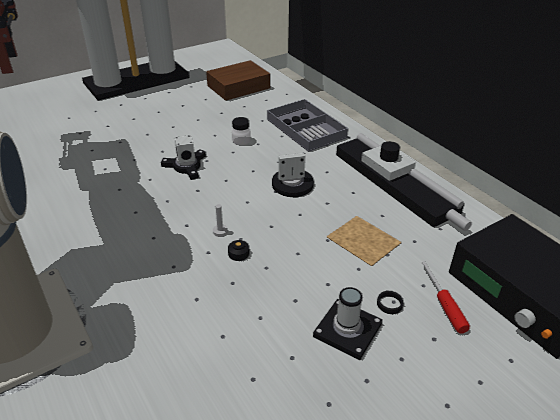

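The top view shows the slit plate on the round base (237,167), the lens tube on the square base (417,236) and the cube on the tripod (148,243). The cork pad is at (342,160), the post at (265,264) and the knob at (299,264). Next I'll measure from depth.

```bash
cat > h.py <<'E'
from bench import arm, gripper_to, vision, models
import cv2, numpy as np
def cloud(n,d):
    c=vision.camera_params(n); v,u=np.mgrid[0:420,0:560]
    P=np.stack([(u-c["cx"])*d/c["fx"],(v-c["cy"])*d/c["fy"],d],-1)
    return P@c["T"][:3,:3].T+c["T"][:3,3]
E
python3 - <<'E'
from h import *
for n in ("top","side"):
    p,d=vision.camera(n); W=cloud(n,d); np.savez(f"c_{n}.npz",W=W,p=p,d=d)
    m0=(d>0)&(W[...,0]>.4)&(W[...,0]<.75)&(abs(W[...,1])<.4)&(abs(W[...,2])<.02)
    print(n,"table z",np.median(W[m0][:,2]))
    for t in ["lens_tube","cube_housing","slit_plate","round_base","square_base","tripod_base","cork_pad","slim_post","black_knob"]:
        r=models.regions_of(t,n); q=models.pinpoint(t,n)
        for e in r[:2]:
            m=e["region"]&(d>0); X=W[m]
            if len(X)==0: print(t,'empty');continue
            zt=np.percentile(X[:,2],97)
            T=X[X[:,2]>zt-.006]
            rc=cv2.minAreaRect((X[:,:2]*1000).astype(np.float32)); rt=cv2.minAreaRect((T[:,:2]*1000).astype(np.float32))
            f=lambda r:[np.round(r[0],1).tolist(),np.round(r[1],1).tolist(),round(r[2],1)]
            print(t,round(e["score"],2),np.round(e["uv"]),len(X),"zt %.3f"%zt,"all",f(rc),"top",f(rt),np.round(T[:,:2].mean(0),3))
        print("   pin",[(np.round(e["uv"],1).tolist(),round(e["score"],2)) for e in q[:2]])
E
```

```text
top table z 0.0005086175123748538
lens_tube 0.86 [419. 232.] 447 zt 0.087 all [[488.8, -297.9], [40.4, 41.3], 60.0] top [[488.5, -299.7], [36.4, 36.6], 68.2] [ 0.489 -0.3  ]
   pin [([414.0, 232.3], 0.7)]
cube_housing 0.58 [142. 246.] 456 zt 0.075 all [[476.7, 307.7], [40.2, 40.0], 70.6] top [[476.6, 308.6], [38.5, 38.2], 72.9] [0.476 0.308]
   pin [([142.7, 246.1], 0.91)]
slit_plate 0.56 [237. 167.] 384 zt 0.084 all [[645.4, 101.4], [41.4, 51.7], 36.2] top [[646.4, 103.2], [14.7, 57.7], 69.7] [0.646 0.103]
slit_plate 0.23 [342. 158.] 2220 zt 0.008 all [[664.5, -140.2], [104.1, 122.1], 9.9] top [[664.4, -139.8], [100.6, 121.6], 10.2] [ 0.664 -0.14 ]
   pin [([238.6, 169.4], 0.67)]
round_base 0.95 [247. 162.] 1058 zt 0.018 all [[650.1, 102.0], [99.1, 97.8], 71.5] top [[650.6, 102.3], [97.1, 97.9], 89.3] [0.65  0.101]
   pin [([235.8, 166.6], 0.96)]
square_base 0.71 [409. 242.] 1180 zt 0.018 all [[488.6, -304.4], [90.9, 90.8], 24.7] top [[488.4, -304.4], [89.9, 89.8], 24.4] [ 0.488 -0.301]
   pin [([414.4, 235.7], 0.95), ([341.4, 159.4], 0.34)]
tripod_base 0.74 [155. 247.] 656 zt 0.018
[... 1960 characters left out ...]
_base 0.91 [190. 168.] 513 zt 0.015 all [[465.7, 310.8], [116.6, 97.7], 52.2] top [[486.0, 305.4], [99.9, 109.8], 21.4] [0.472 0.294]
   pin [([185.7, 163.2], 0.82)]
cork_pad 0.78 [368. 239.] 1770 zt 0.006 all [[662.7, -140.4], [99.5, 120.1], 10.8] top [[662.7, -140.4], [99.5, 120.1], 10.8] [ 0.662 -0.143]
   pin [([363.1, 236.7], 0.73), ([218.7, 231.0], 0.47)]
slim_post 0.62 [217. 226.] 287 zt 0.069 all [[431.6, 61.1], [74.4, 29.8], 72.6] top [[426.8, 42.4], [12.1, 10.3], 58.8] [0.425 0.041]
   pin [([217.5, 230.2], 0.52)]
black_knob 0.77 [241. 250.] 416 zt 0.027 all [[427.6, -27.2], [66.6, 43.5], 76.9] top [[421.1, -39.8], [35.5, 26.1], 17.5] [ 0.424 -0.039]
   pin [([239.1, 252.7], 0.64)]
```

```bash
python3 - <<'E'
from h import *
from scipy.optimize import minimize
S=[]
for n in ("top","side"):
    W=np.load(f"c_{n}.npz")["W"].reshape(-1,3); d=np.load(f"c_{n}.npz")["d"].ravel()
    p=np.load(f"c_{n}.npz")["p"].reshape(-1,3).max(1)
    m=(d>0)&(abs(W[:,0]-.476)<.09)&(abs(W[:,1]-.305)<.09)&(W[:,2]>.009)&(W[:,2]<.021)&(p<75)
    X=W[m][:,:2]; print(n,len(X)); S.append(X)
    c=vision.camera_params(n); K=c["T"]
    for t,uv in {"top":[("trip",(147.3,244.1)),("cork",(343.1,158.1)),("round",(235.8,166.6)),("sq",(414.4,235.7))],"side":[("trip",(185.7,163.2)),("cork",(363.1,236.7)),("round",(293.9,183)),("sq",(348.3,331.6))]}[n]:
        r=K[:3,:3]@np.array([(uv[0]-c["cx"])/c["fx"],(uv[1]-c["cy"])/c["fy"],1]); o=K[:3,3]; print(t,np.round(o+r*(-o[2]/r[2]),4))
def render(q,g):
    P=g-q[:2]; out=np.hypot(P[...,0],P[...,1])<.034
    for k in range(3):
        a=q[2]+k*2*np.pi/3; u=P[...,0]*np.cos(a)+P[...,1]*np.sin(a); v=-P[...,0]*np.sin(a)+P[...,1]*np.cos(a)
        out|=(u>0)&(u<.062)&(abs(v)<.011)
    return out
g=np.stack(np.meshgrid(np.arange(.38,.58,.001),np.arange(.2,.42,.001),indexing='ij'),-1)
from scipy.ndimage import binary_closing
for X in S:
    occ=np.zeros(g.shape[:2],bool); i=np.round((X-[.38,.2])/.001).astype(int); ok=((i>=0)&(i<occ.shape)).all(1); occ[tuple(i[ok].T)]=1
    occ=binary_closing(occ,np.ones((4,4)))
    best=None
    for a in np.radians(np.arange(0,120,4)):
        for x in np.arange(.455,.495,.004):
            for y in np.arange(.28,.325,.004):
                t=render((x,y,a),g); s=2*(t&occ).sum()-t.sum()
                if best is None or s>best[0]: best=(s,x,y,a)
    b=best
    for a in b[3]+np.radians(np.arange(-4,5,2)):
        for x in b[1]+np.arange(-.004,.005,.001):
            for y in b[2]+np.arange(-.004,.005,.001):
                t=render((x,y,a),g); s=2*(t&occ).sum()-t.sum()
                if s>best[0]: best=(s,x,y,a)
    print(best, np.degrees(best[3]))
W=np.load("c_top.npz")["W"]
for nm,(u,v) in dict(jar=(130,167),tray=(150,90),stage=(275,68),rail=(230,75),psu=(470,80),ring=(412,190)).items(): print(nm,np.round(W[v,u],3))
E
```

```text
top 587
trip [0.4764 0.3122 0.    ]
cork [ 0.6698 -0.1432  0.    ]
round [0.6538 0.1066 0.    ]
sq [ 0.4877 -0.3019  0.    ]
side 335
trip [0.4758 0.3157 0.    ]
cork [ 0.669  -0.1328 -0.    ]
round [0.6551 0.103  0.    ]
sq [ 0.487  -0.3093  0.    ]
(np.int64(-509), np.float64(0.47500000000000003), np.float64(0.30600000000000005), np.float64(0.38397243543875254)) 22.000000000000004
(np.int64(-3649), np.float64(0.47300000000000003), np.float64(0.30300000000000005), np.float64(0.38397243543875254)) 22.000000000000004
jar [0.646 0.333 0.061]
tray [0.832 0.302 0.024]
stage [0.853 0.01  0.087]
rail [0.861 0.115 0.029]
psu [ 0.821 -0.411  0.079]
ring [ 0.473 -0.016  1.033]
```

```bash
cat >> h.py <<'E'
ZT=0.2
def yawpick(x,y,z,jaw_deg):
    best=None
    for k in (90,-90):
        yw=np.radians(jaw_deg+k); yw=(yw+np.pi)%(2*np.pi)-np.pi
        q=arm.inverse_kinematics([x,y,z],[np.pi,0,yw])
        if q is not None and (best is None or abs(q[5])<abs(best[1][5])): best=(yw,q)
    return best
def pick(x,y,z,jaw,w,force=25):
    yw,q=yawpick(x,y,ZT,jaw); print("yaw",yw,"q6",round(q[5],2))
    arm.movep([x,y,ZT],[np.pi,0,yw]); gripper_to(w)
    c=arm.move_linear([x,y,z],v=0.12,force_limit=8); print("contact",c,arm.read_tool_pos())
    if c: return
    gripper_to(0.0,force); print("width",arm.read_gripper_width(), arm.read_contact_force(),arm.read_tool_pos())
    arm.move_linear([x,y,z+.02],v=0.05); print("lift",arm.read_gripper_width(),arm.read_contact_force())
    arm.move_linear([x,y,ZT],v=0.15)
def place(x,y,z,jaw,w):
    yw,q=yawpick(x,y,ZT,jaw); print("yaw",yw,"q6",round(q[5],2))
    arm.movep([x,y,ZT],[np.pi,0,yw])
    arm.move_linear([x,y,z+.02],v=0.15); arm.hold(.2)
    c=arm.move_linear([x,y,z-.004],v=0.02,force_limit=5); print("touch",c,arm.read_tool_pos(),"want",z,arm.read_contact_force())
    p=arm.read_tool_pos()
    gripper_to(w); print("open",arm.read_gripper_width()); arm.hold(.2)
    arm.move_linear([p[0],p[1],ZT],v=0.12); print("t",arm.read_t())
def snap(tag):
    for n in ("top","side"):
        p,d=vision.camera(n); cv2.imwrite(f"pics/{n}{tag}.png",p); W=cloud(n,d); np.savez(f"c_{n}{tag}.npz",W=W,p=p,d=d)
        yield n,p,d,W
E
python3 - <<'E'
from h import *
for nm,a in dict(lens=(.488,-.301,0.04,31.6),slit=(.646,.102,.04,69),cubeA=(.476,.308,.036,73),cubeB=(.476,.308,.036,-17)).items():
    b=yawpick(*a); print(nm,b and (b[0],np.round(b[1],2)))
pick(.488,-.301,.040,-31.6,.088)
E
```

```text
lens (np.float64(2.122320370425104), array([-0.57,  0.61,  1.84,  0.  ,  0.69, -1.12]))
slit (np.float64(2.7750735106709836), array([ 0.14,  0.7 ,  1.65,  0.  ,  0.8 , -1.07]))
cubeA (np.float64(2.844886680750758), array([ 0.55,  0.61,  1.85, -0.  ,  0.67, -0.72]))
cubeB (np.float64(1.2740903539558603), array([ 0.55,  0.61,  1.85, -0.  ,  0.67,  0.85]))
yaw 1.019272283164689 q6 -0.02
contact False [ 0.48846149 -0.3013062   0.04069554]
width 0.03786371761361843 [-0.4500759  -0.05326203  0.45236769] [ 0.48801941 -0.30103218  0.03995769]
lift 0.037729803561845986 [-0.07562798 -0.18978022 -2.51878603]
```

Lens gripped and lifted (width 37.7 mm). Now parking it on the cork.

```bash
python3 - <<'E'
from h import *
place(.664,-.140,.030,-12,.088)
arm.movep([.476,.308,.25],[np.pi,0,1.27])
for n,p,d,W in snap("1"): pass
W=np.load("c_top1.npz")["W"]
for t in ["lens_tube","square_base"]:
  r=models.regions_of(t,"top")
  for e in r[:1]:
    X=W[e["region"]&(W[...,2]<.5)]; zt=np.percentile(X[:,2],97); T=X[X[:,2]>zt-.006]
    print(t,e["score"],zt,cv2.minAreaRect((T[:,:2]*1000).astype(np.float32)))
E
```

```text
yaw 1.3613568165555767 q6 -0.02
touch True [ 0.66392349 -0.14001917  0.02990846] want 0.03 [-0.40433903  0.47469839  5.13608102]
open 0.08801670823369122
t 15.3667
lens_tube 0.73 0.07723819216520808 ((664.3515014648438, -139.32827758789062), (36.9516716003418, 35.79723358154297), 87.78687286376953)
square_base 0.77 0.017471751396554394 ((488.4338073730469, -304.3124694824219), (89.6318588256836, 88.86393737792969), 24.04961395263672)
```

```bash
python3 -c "
import cv2;a=cv2.imread('pics/side1.png');b=cv2.imread('pics/top1.png');cv2.imwrite('pics/both1.png',cv2.resize(cv2.vconcat([a[60:380],b[100:320]]),None,fx=1.1,fy=1.1))"
```

```text
(no output)
```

View pics/both1.png

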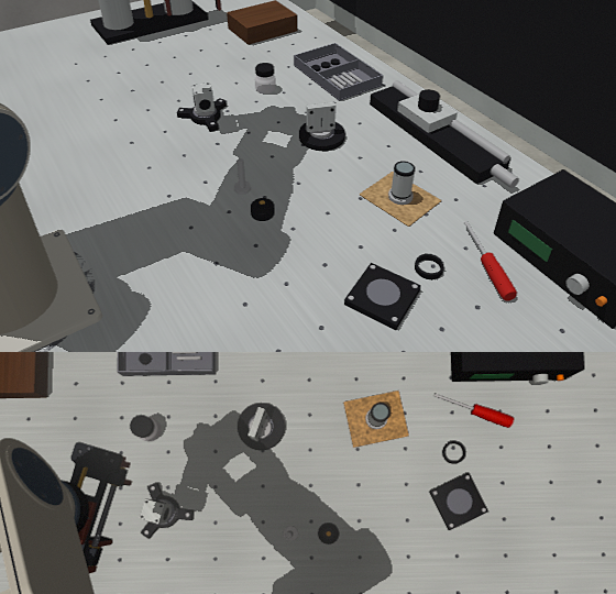

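```bash
python3 - <<'E'
from h import *
pick(.475,.307,.036,73,.088)
if arm.read_gripper_width()>.03: place(.488,-.3045,.036,24,.088)
E
```

```text
yaw 2.844886680750758 q6 -0.72
contact False [0.47544832 0.30727789 0.03667425]
width 0.03979974201272799 [1.21397608 0.85742366 0.22246707] [0.47515028 0.30714565 0.03603073]
lift 0.03976073039801935 [-1.05595328 -0.04181343 -2.57628629]
yaw 1.9896753472735362 q6 -1.0
touch True [ 0.48790209 -0.30442051  0.03594225] want 0.036 [-0.25247592  0.71280303  5.47294587]
open 0.08786492538765557
t 29.9583
```

Next, measure the tripod hub now it is clear, and check the cube and slit plate.

```bash
cat > chk.py <<'E'
from h import *
import sys
tag=sys.argv[1]
for n,p,d,W in snap(tag):
  for t in sys.argv[2:]:
    for e in models.regions_of(t,n)[:1]:
      m=e["region"]&(d>0); X=W[m]; zt=np.percentile(X[:,2],97); T=X[X[:,2]>zt-.006]
      r=cv2.minAreaRect((T[:,:2]*1000).astype(np.float32)); print(n,t,round(e["score"],2),round(zt,3),np.round(r[0],1),np.round(r[1],1),round(r[2],1))
      if t.endswith("base"):  # grey disc
        ys,xs=np.where(e["region"]); g=p.max(2); y0,y1,x0,x1=ys.min(),ys.max(),xs.min(),xs.max()
        sub=np.zeros_like(m); sub[y0:y1+1,x0:x1+1]=1
        b=sub&(g>75)&(W[...,2]>.009)&(W[...,2]<.022)&(d>0)
        k,l,st,cen=cv2.connectedComponentsWithStats(b.astype(np.uint8))
        if k>1:
          i=1+np.argmax(st[1:,4]); B=W[l==i]; print("   disc",len(B),np.round(B.mean(0),4),np.round(np.ptp(B,axis=0),3))
E
python3 chk.py 2 cube_housing slit_plate tripod_base
python3 -c "
import cv2;a=cv2.imread('pics/side2.png');b=cv2.imread('pics/top2.png');cv2.imwrite('pics/both2.png',cv2.resize(cv2.vconcat([a[60:380],b[100:320]]),None,fx=1.1,fy=1.1))"
```

```text
top cube_housing 0.56 0.075 [ 488.2 -302.9] [40.2 39.9] 23.5
top slit_plate 0.93 0.085 [647.1 103. ] [14.5 60. ] 69.9
top tripod_base 0.8 0.018 [474.7 294. ] [ 98.7 110.5] 82.7
   disc 424 [0.4746 0.3079 0.0149] [0.05  0.054 0.01 ]
side cube_housing 0.92 0.073 [ 487.1 -304.8] [41.3 40. ] 23.1
side slit_plate 0.74 0.082 [646.2 101.5] [20.8 59.6] 68.9
side tripod_base 0.69 0.016 [462.5 309.5] [113.4  97.7] 50.8
   disc 196 [0.4729 0.3066 0.0133] [0.05  0.056 0.008]
```

View pics/both2.png

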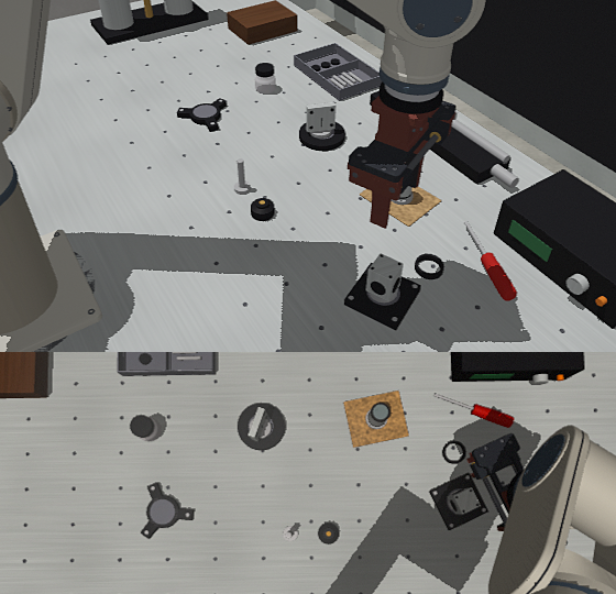

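The cube is upright and centred on the square base. The tripod disc is at about (0.474, 0.307). Next, the slit plate.

```bash
python3 - <<'E'
from h import *
pick(.6465,.102,.040,69.5,.088)
if .008<arm.read_gripper_width()<.02: place(.474,.307,.040,82,.088)
E
python3 chk.py 3 slit_plate lens_tube round_base
python3 -c "
import cv2;a=cv2.imread('pics/side3.png');b=cv2.imread('pics/top3.png');cv2.imwrite('pics/both3.png',cv2.resize(cv2.vconcat([a[60:380],b[100:320]]),None,fx=1.1,fy=1.1))"
```

```text
yaw 2.7838001569309556 q6 -1.07
contact False [0.64709314 0.10206699 0.04081662]
width 0.013798011160963543 [0.84243261 0.28060466 0.13855065] [0.64653411 0.10203055 0.03995393]
lift 0.013595187318059039 [-1.39418603 -0.51192156 -2.69251264]
yaw 3.0019663134302466 q6 -0.88
touch True [0.47387798 0.30691899 0.03986214] want 0.04 [0.22164241 0.57247599 4.72708221]
open 0.08759400652432235
t 42.5667
top slit_plate 0.45 0.282 [484.4 221.4] [ 6.5 18.6] 81.4
top lens_tube 0.91 0.078 [ 664.4 -139.6] [36.  36.8] 3.0
top round_base 0.9 0.018 [651.  101.6] [95.9 96. ] 43.7
   disc 408 [0.6508 0.1029 0.0146] [0.051 0.051 0.01 ]
side slit_plate 0.89 0.082 [472.6 305.9] [18.4 59.6] 82.2
side lens_tube 0.92 0.076 [ 662.4 -142.7] [39.9 37.6] 19.0
side round_base 0.9 0.016 [649.2 100.4] [98.3 99.5] 15.0
   disc 223 [0.6496 0.102  0.0132] [0.053 0.055 0.008]
```

View pics/both3.png

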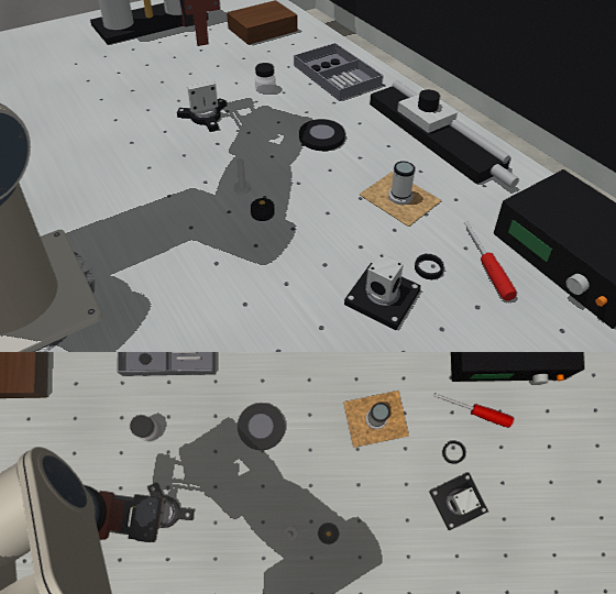

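The slit plate stands upright on the tripod, and the round base is clear at (0.650, 0.102). Last one is the lens tube.

```bash
python3 - <<'E'
from h import *
pick(.6635,-.1405,.030,-12,.088)
if .03<arm.read_gripper_width()<.045:
    place(.650,.102,.040,9,.088)
    arm.movep([.45,-.12,.3],[np.pi,0,1.3])
E
python3 chk.py 4 slit_plate lens_tube cube_housing slim_post black_knob
python3 -c "
import cv2;a=cv2.imread('pics/side4.png');b=cv2.imread('pics/top4.png');cv2.imwrite('pics/both4.png',cv2.resize(cv2.vconcat([a[60:380],b[100:320]]),None,fx=1.1,fy=1.1))"
```

```text
yaw 1.3613568165555767 q6 -0.02
contact False [ 0.66412131 -0.14060922  0.03087658]
width 0.037605328101498824 [ 0.61539961 -0.70490208 -0.7275045 ] [ 0.66353582 -0.14051891  0.02999525]
lift 0.037538967931877616 [-0.08152133  0.26054971 -2.64669934]
yaw 1.7278759594743862 q6 -0.02
touch True [0.64988729 0.10195761 0.03980978] want 0.04 [-0.28272447  1.25891432  5.03580586]
open 0.08762730003894705
t 54.8083
top slit_plate 0.88 0.084 [474.3 306.4] [15.1 59.6] 82.2
top lens_tube 0.56 0.087 [650.1 102.4] [37.  36.4] 64.5
top black_knob 0.52 0.029 [429.4 -36.3] [31.  31.8] 39.0
side slit_plate 0.66 0.082 [472.3 304.4] [22.8 58.6] 84.8
side lens_tube 0.83 0.085 [648.9 101.5] [41.1 36.2] 56.1
side cube_housing 0.95 0.073 [ 487.5 -304.8] [42.3 40.2] 24.1
side slim_post 0.78 0.07 [425.1  39.4] [10.4  9.4] 23.5
side black_knob 0.69 0.027 [425.6 -38.8] [28.5 32.2] 10.4
```

View pics/both4.png

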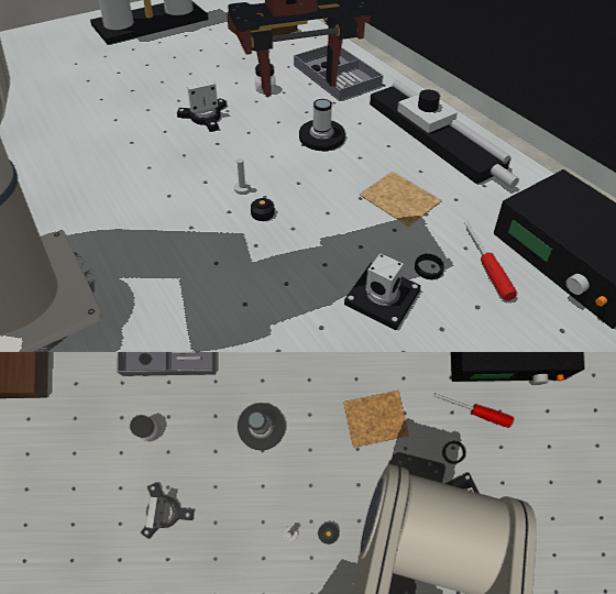

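All three stand upright, centred on their bases, and the post and knob have not moved.

```bash
python3 -c "
from bench import arm
arm.job_done(); print('done')"
```

```text
the job is handed in; nothing more can be done
done
```

I parked the lens tube on the cork pad, moved the cube housing to the square base and the slit plate to the three-armed base, then put the lens tube on the round base. I handed the job in at about 55 s of robot time; no verdict is reported.

- **Placement:** each set-down stopped on light contact (about 5 N) within 0.2 mm of the expected height. In the last pictures all three optics stand upright, let go and within about 3 mm of their base's middle. The arm was up and clear, touching nothing.
- **Post and knob:** both stand where they were, within the 2–3 mm scatter of the measurements.
- **Disagreements:** the two cameras differ by 1–3 mm. In the last top view the arm hid the cube, so its final check is from the side camera only. The slim post was also only found by the side camera's network, though it can be seen in both pictures.

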